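Find the full carton by weight and clamp it for dispatch

ROBOT

A 6-joint arm with a two-finger parallel gripper is mounted at the origin on the work surface. World frame = base frame: x ahead of the robot, y to its left, z up, the work surface at z = 0. Lengths are in m, angles in rad, forces in N, time in s.
With the tool pointing down it reaches from about 0.275 to 0.725 m from the base axis. Payload 15.9 kg.
Tool frame: the origin (TCP) lies midway between the tips of the shut fingers; the grasp point (between the pads) lies 19 mm behind it; x points along the fingers, y is the direction in which the jaws open and shut, and the axes are right-handed (so a half turn about x gives the same grasp; the last joint's range is limited). The gripper opens to 85 mm and grips with 20 to 120 N. Pads are 22 mm wide; open, the fingers measure 114 mm over their backs; the gripper's body (76 mm by 85 mm) begins 54 mm behind the grasp point. The pads swing forward as they close: fully open they stand 13 mm farther back than shut.
Start: joints at [1.24, 0.213, -0.034, 1.323, 0, 1.571], TCP at [0.162, 0.473, 0.231] pointing down, gripper open.
Joint ranges: [-2.98, 2.98], [-0.74, 1.72], [-1.14, 1.35], [-2.1, 2.04], [-1.57, 1.44], [-3.14, 3.14]. Speed limits (rad/s): [1.89, 1.89, 2.39, 2.57, 3.14, 3.14].

INTERFACE

Orientations are given as a unit quaternion [x, y, z, w].
In Python, from cell import manip gives the robot as it stands. The module is installed in compiled form; this text tells all that it offers.
- The arm moves only by the tool arm_command, never from a script. Its argument "deltas" is a list of rows, each an object with "delta_pos": the shift along the tool's x, y, z in m, a list of three; "twist": the turn about the tool's x in degrees; "jaw": the gripper's target within -1 to 1 (shut at 1, half-way at 0, fully open at -1). A call has 1 to 10 rows; each row shifts and turns the commanded pose from where the row before left it, along the tool's axes as they then stand; what a row does not reach is not made up. A row lasts 1/12 s, in which the tool goes at most 41.7 mm and 7.16 degrees, less where a joint would pass 70% of its speed; a pose out of reach is approached as far as the arm can. A call with a gripper value outside its range is refused whole. The fingers move at their own pace and stop on an object; "newtons" is the grip in N (left out, the last holds). Time passes only in rows, so rows that do not move let the fingers close. It gives the time, the measured TCP pose, the force and the opening at its end, in the units of the state.
- manip.get_obs(): the state, without advancing time (a new reading comes with each control period).
- manip.get_image(name): name is "side" or "top"; returns a dict with "image" (480x640x3 uint8, red, green, blue), "depth" (480x640 float32, m along the optical axis (not along the pixel's ray), 0 where there is no reading), "fx", "fy", "cx", "cy" (pixels), "k1" (the pictures are not rectified: a ray, as slopes to the right and down, at radius r is drawn at 1 + k1 r^2 times it, then the intrinsics apply), "rvec" (rotation vector, rad) and "tvec" (3), from world to camera coordinates, as OpenCV has them. Camera axes: x right, y down, z forward; pixel columns grow to the right and rows downward; lengths in m; the calibration is good to about 2 mm. A picture is of the moment at which its call begins.
- manip.sign_off(): hands the job in, once; it reports no verdict.
Trained networks look in the newest picture that a camera, given by its name, has taken for a name from the list of things; names that differ only in an ending like _2 or _b are one class to them, and where a whole thing is asked for, a point or a joint stands for the part that bears it (a point fixed in the world has none). Each returns a list of dicts, best first, with "confidence" (0 to 1); they miss things now and then, are a little off and sometimes report something else, mostly with a low value. They report only what shows in the picture. A call takes as long as a camera call. They do not tell look-alikes from the thing itself.
- manip.look_for(camera, thing): "location" ([column, row] in pixels, amid what is visible of it).
- manip.landmark_of(camera, thing): "location" ([column, row] in pixels: a listed point, or the origin of a listed thing).
The state is a dict: "time_s": time; "joint_pos": joint angles; "qvel": joint speeds; "joint_efforts": joint torques, N m; "tool_pos": TCP position; "eef_rot": TCP orientation; "ft_force": force on the tool from outside, world axes, zero at the start; "ft_torque": the same for the moment, N m; "finger_gap": finger opening in m.
Only numpy, scipy, OpenCV 4.12 (cv2) and the standard library are available. Lean on these libraries where they do the work, as an engineer would, in place of code of your own. Each camera call takes 0.05 s, during which the arm holds its last target. There are 200 camera calls.

TASK

One of the three like-looking cartons leaning in the rack is full, the other two are nearly empty: feel by lifting which one is heavy, and leave the light ones in their own places in the rack. Stand the full carton upright on the rubber bed of the clamp, midway across its width with its broad faces towards the wall and the follower, and let go; then slide the follower up by its post until you feel the carton held snugly against the wall, without crushing it. Leave the other things on the bench alone.

Things in the scene. Friction and masses are not known exactly. Their poses are not given: they have to be found in the camera images.
- carton_a: one of three like-looking rigid brown cardboard cartons, 44 thick (its x) x 120 wide (y) x 150 mm tall (z), a white disc on each broad face; origin: centre of its underside. One, a different one each time, is full of discs: 480 to 620 g; the others hold only packing: about 150 g. They start side by side in the rack. Bears up to about 60 N
- carton_b: one of three like-looking rigid brown cardboard cartons, 44 thick (its x) x 120 wide (y) x 150 mm tall (z), a white disc on each broad face; origin: centre of its underside. One, a different one each time, is full of discs: 480 to 620 g; the others hold only packing: about 150 g. They start side by side in the rack. Bears up to about 60 N
- carton_c: one of three like-looking rigid brown cardboard cartons, 44 thick (its x) x 120 wide (y) x 150 mm tall (z), a white disc on each broad face; origin: centre of its underside. One, a different one each time, is full of discs: 480 to 620 g; the others hold only packing: about 150 g. They start side by side in the rack. Bears up to about 60 N
- rack: fixed grey rack, origin under its middle, on the table; three slots 140 mm apart along its y. Cartons stand on its sloping ledge (underside centre 36 mm up) and lean with a broad face on its back plate, tops 30 degrees from vertical towards its -x, the robot's side. Plate covers their lower 80 mm, side fins 50; upper 70 mm free to grip across the 44 mm, tool tilted likewise. Straight up lifts clear of the plate
- clamp: fixed clamp on a base plate 310 mm along its x, 160 mm along y; origin: centre of its underside. At +x, away from the robot, a plywood wall, inner face at x = +130 mm, 140 mm wide, top 92 mm above the table; from -x comes the sliding follower. A carton stands upright between them on the bed, broad faces to wall and follower, centred at y = 0
- bed: ribbed black rubber pad fixed in the clamp between wall and follower, 146 (x) x 132 mm (y), top 14 mm above the table; origin: 8 mm above the clamp's origin
- follower (a joint): the clamp's sliding plywood plate, 140 mm wide, top 92 mm above the table; value in m, 0 = face 150 mm from the wall (clamp x = -20 mm), growing as it slides along clamp +x to the wall; starts at 0 to 0.02, stays where left (friction about 2.5 N), can reach 0.112 when empty; about 0.106 with a 44 mm carton held home against the wall
- post_top (a point): centre of the top of the follower's upright wooden grip post, 103 mm above the table, 85 mm behind the follower's face; post 20 mm thick along the clamp's x, 40 mm along its y, upper 60 mm free to pinch; moves with the follower; axes as the clamp's
- mug: bystander: white mug, 76 mm wide, 90 mm tall; origin: centre of its underside. Leave alone
- tape_roll: bystander: roll of brown parcel tape lying flat, 90 mm across, 48 mm tall; origin: centre of its underside. Leave alone
- ink_bottle: bystander: black ink bottle, 52 mm wide, 120 mm tall; origin: centre of its underside. Leave alone
- rubber_stamp: bystander: black hand stamp with a knob handle, 60 mm wide, 92 mm tall; origin: centre of its underside. Leave alone
- brush: bystander: wooden hand brush lying flat; origin: centre of its underside. Leave alone
Mind the look-alikes: they are no part of the job. What is shaped like the carton_b but red is not meant.

How it is judged:
By the outcome, as a careful person would: the job done as asked, in the order asked, and still so for the second after the job is handed in, with the robot touching nothing.
It also fails if it takes over 67 s, if anything falls off the work surface, if the arm or the gripper's body presses on something with over 40 N, if the wrist force passes 120 N, or if a joint passes its speed limit or range.

## Working session

There is one attempt and no reset: what is moved stays moved. The work goes in short steps, Python scripts to look and compute and a tool call to move; the robot and the scene stay as the last step left them, time stands still between calls to the robot, and variables do not carry over. Pictures are saved under pics/ and viewed, about 8 in all and at most 12, crops included, and the job is handed in when it is done.

Besides the shell and the picture viewer there is one more tool, called after "Emit:" by a JSON object that holds its "name" and its "arguments". arm_command: Moves the arm, as the interface text tells. Its arguments: {"type":"object","properties":{"deltas":{"type":"array"},"newtons":{"type":"number"}},"required":["deltas"]}

```bash
mkdir -p pics; cat > h.py <<'E'
import numpy as np, cv2
from cell import manip
from scipy.spatial.transform import Rotation as R
def cam(n):
    return manip.get_image(n)
def und(d,px):
    K=np.array([[d['fx'],0,d['cx']],[0,d['fy'],d['cy']],[0,0,1]])
    return cv2.undistortPoints(np.array(px,float).reshape(-1,1,2),K,np.array([d['k1'],0,0,0.]))[:,0]
def w(d,px,z=None):
    """pixels->world; by depth, or on plane z"""
    Rm=cv2.Rodrigues(np.array(d['rvec'],float))[0]; t=np.array(d['tvec'],float).ravel()
    u=und(d,px); rays=np.c_[u,np.ones(len(u))]@Rm; c=-Rm.T@t
    if z is None:
        q=np.round(np.array(px).reshape(-1,2)).astype(int)
        s=d['depth'][q[:,1],q[:,0]]
    else: s=(z-c[2])/rays[:,2]
    return c+rays*np.asarray(s)[:,None]
def cloud(d):
    v,u=np.nonzero(d['depth']>0); return w(d,np.c_[u,v]),u,v
def proj(d,P):
    K=np.array([[d['fx'],0,d['cx']],[0,d['fy'],d['cy']],[0,0,1]])
    return cv2.projectPoints(np.array(P,float).reshape(-1,1,3),np.array(d['rvec'],float),np.array(d['tvec'],float),K,np.array([d['k1'],0,0,0.]))[0][:,0]
def save(n,im): cv2.imwrite('pics/'+n+'.png',im[:,:,::-1])
E
python3 - <<'E'
from h import *
np.set_printoptions(precision=3,suppress=True)
for c in ('side','top'):
    d=cam(c); save(c+'0',d['image'])
    for n in ('carton_a','rack','clamp','bed','follower','post_top'):
        for f in (manip.look_for,manip.landmark_of):
            for r in f(c,n)[:5]:
                print(c,n,f.__name__,np.round(r['location']),round(r['confidence'],2),w(d,[r['location']])[0])
o=manip.get_obs();print(o)
E
```

```text
side carton_a call [265. 169.] 0.96 [0.482 0.23  0.17 ]
side carton_a call [340. 253.] 0.77 [ 0.486 -0.074  0.165]
side carton_a call [201. 254.] 0.71 [0.305 0.181 0.043]
side carton_a call [297. 205.] 0.67 [0.484 0.081 0.169]
side carton_a call [178. 273.] 0.71 [0.251 0.17  0.022]
side carton_a call [359. 277.] 0.61 [ 0.516 -0.094  0.113]
side rack call [341. 254.] 0.62 [ 0.486 -0.077  0.167]
side rack call [349. 292.] 0.57 [ 0.196 -0.548  0.653]
side rack call [323. 251.] 0.8 [ 0.469 -0.049  0.158]
side clamp call [438. 403.] 0.84 [ 0.509 -0.324  0.057]
side clamp call [262. 170.] 0.51 [0.478 0.239 0.163]
side clamp call [432. 409.] 0.7 [ 0.508 -0.319  0.034]
side bed call [475. 381.] 0.63 [ 0.611 -0.306  0.013]
side follower call [414. 408.] 0.93 [ 0.486 -0.304  0.031]Traceback (most recent call last):
  File "<stdin>", line 7, in <module>
ValueError: it knows: bed, brush, carton, clamp, ink_bottle, mug, post_top, rack, rubber_stamp, tape_roll
```

```bash
python3 - <<'E'
from h import *
np.set_printoptions(precision=3,suppress=True)
d={}
for c in ('side','top'):
    d[c]=cam(c); save(c+'0',d[c]['image'])
    for n in ('carton_a','rack','clamp','bed','post_top'):
        for f,g in ((manip.look_for,'look'),(manip.landmark_of,'lm')):
            for r in f(c,n)[:5]:
                if c=='top' or n=='post_top': print(c,n,g,np.round(r['location']),round(r['confidence'],2),w(d[c],[r['location']])[0])
o=manip.get_obs();print(o)
cv2.imwrite('pics/both.png',cv2.resize(np.vstack([d['side']['image'],d['top']['image']])[:,:,::-1],None,fx=.62,fy=.62))
E
```

```text
side post_top look [415. 405.] 0.76 [ 0.491 -0.3    0.03 ]
top carton_a look [255. 340.] 0.92 [0.314 0.214 0.046]
top carton_a look [303. 240.] 0.82 [0.502 0.11  0.178]
top carton_a look [235. 245.] 0.63 [0.493 0.24  0.174]
top carton_a look [375. 236.] 0.56 [ 0.512 -0.028  0.164]
top carton_a look [305. 128.] 0.35 [0.759 0.111 0.097]
top carton_a lm [304. 230.] 0.83 [0.531 0.111 0.132]
top carton_a lm [273. 371.] 0.79 [ 0.247  0.178 -0.001]
top carton_a lm [369. 221.] 0.73 [ 0.56  -0.025  0.083]
top carton_a lm [241. 229.] 0.67 [0.536 0.238 0.115]
top rack look [319. 213.] 0.98 [0.583 0.081 0.048]
top rack lm [306. 225.] 0.95 [0.548 0.108 0.099]
top clamp look [494. 244.] 0.78 [ 0.509 -0.28   0.095]
top clamp look [499. 261.] 0.28 [ 0.481 -0.309  0.031]
top clamp lm [490. 244.] 0.73 [ 0.511 -0.275  0.086]
top bed look [487. 211.] 0.55 [ 0.596 -0.296  0.014]
top bed lm [492. 242.] 0.58 [ 0.513 -0.277  0.092]
top post_top look [498. 260.] 0.74 [ 0.484 -0.308  0.034]
top post_top lm [512. 280.] 0.78 [ 0.434 -0.31   0.103]
{'time_s': 1.6, 'joint_pos': array([ 1.24 ,  0.213, -0.034,  1.323, -0.   ,  1.571]), 'qvel': array([-0.002,  0.001, -0.001,  0.   , -0.001,  0.   ]), 'joint_efforts': array([ -0.001, -68.596,  48.733,   0.001,  -0.   ,  -0.   ]), 'tool_pos': array([0.162, 0.473, 0.231]), 'eef_rot': array([ 0.116,  0.697, -0.116,  0.697]), 'ft_force': array([ 0.588, -0.434, -0.448]), 'ft_torque': array([-0.047, -0.019,  0.002]), 'finger_gap': 0.08504379546986636}
```

View pics/both.png

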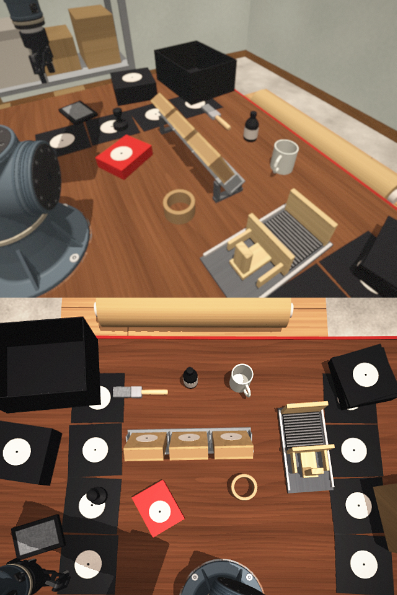

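Picture 1: side view above, top view below. In the top camera, three brown cartons lean in the rack at (235,245), (303,240) and (375,236). The red look-alike lies flat at (255,340) and is not meant. The clamp is at about (494,244) with its post at (512,280).

Moves can't tilt the tool, so I need the exact geometry next.

```bash
python3 - <<'E'
from h import *
np.set_printoptions(precision=3,suppress=True)
d=cam('top'); s=cam('side')
P,u,v=cloud(d)
im=d['image']
# carton points: fit, per carton, tilted planes
def rect(m):
    (c,sz,a)=cv2.minAreaRect((P[m][:,:2]*1000).astype(np.float32)); return np.array(c)/1000,np.array(sz),a
for x0,y0 in ((.49,.24),(.50,.11),(.51,-.028)):
    m=(abs(P[:,1]-y0)<.05)&(P[:,0]>.40)&(P[:,0]<.68)&(P[:,2]>.06)
    Q=P[m]
    # slice along x at mid y: profile
    mm=abs(Q[:,1]-y0)<.015
    q=Q[mm]; o=np.argsort(q[:,0]); q=q[o][::max(1,len(q)//25)]
    print('profile',y0); print(q[:,[0,2]].T)
m=(P[:,0]>.42)&(P[:,0]<.70)&(P[:,1]>-.15)&(P[:,1]<.36)&(P[:,2]>.15)
print('tops',rect(m))
# clamp: high points z>.08
m=(P[:,0]>.3)&(P[:,0]<.75)&(P[:,1]<-.18)&(P[:,1]>-.42)&(P[:,2]>.082)&(P[:,2]<.115)
n,lab=0,None
M=np.zeros(d['depth'].shape,np.uint8); M[v[m],u[m]]=1
n,lab=cv2.connectedComponents(M)
L=lab[v,u]
for k in range(1,n):
    mk=(L==k)
    if mk.sum()>25: print('clamp part',mk.sum(),rect(mk),np.median(P[mk][:,2]))
save('rackcrop',cv2.resize(im[190:310,190:560],None,fx=2.1,fy=2.1,interpolation=cv2.INTER_CUBIC))
E
```

```text
profile 0.24
[[0.461 0.465 0.468 0.47  0.474 0.477 0.479 0.483 0.486 0.488 0.491 0.494
  0.497 0.501 0.506 0.51  0.515 0.52  0.525 0.529 0.535 0.541 0.547 0.551
  0.558 0.564]
 [0.158 0.158 0.162 0.159 0.161 0.165 0.164 0.168 0.173 0.17  0.174 0.179
  0.176 0.174 0.166 0.157 0.15  0.141 0.135 0.126 0.117 0.108 0.098 0.087
  0.077 0.064]]
profile 0.11
[[0.465 0.467 0.47  0.473 0.476 0.479 0.481 0.485 0.488 0.49  0.494 0.497
  0.499 0.503 0.506 0.511 0.517 0.522 0.526 0.531 0.537 0.543 0.547 0.553
  0.559 0.566]
 [0.159 0.156 0.16  0.158 0.161 0.167 0.164 0.167 0.172 0.169 0.173 0.177
  0.174 0.177 0.168 0.162 0.152 0.146 0.136 0.128 0.118 0.11  0.1   0.091
  0.08  0.067]]
profile -0.028
[[0.467 0.47  0.473 0.476 0.48  0.482 0.485 0.489 0.491 0.494 0.498 0.5
  0.503 0.507 0.511 0.516 0.521 0.525 0.531 0.536 0.542 0.546 0.552 0.558
  0.565 0.572]
 [0.157 0.151 0.158 0.162 0.166 0.162 0.166 0.169 0.165 0.171 0.176 0.172
  0.177 0.175 0.167 0.16  0.151 0.139 0.132 0.125 0.117 0.105 0.098 0.087
  0.077 0.063]]
tops (array([0.492, 0.108]), array([ 55.678, 400.161]), 1.2915512323379517)
clamp part 539 (array([ 0.663, -0.293]), array([ 16.584, 142.631]), 4.849694728851318) 0.09255595573619213
clamp part 440 (array([ 0.514, -0.304]), array([ 12.889, 141.405]), 4.548171520233154) 0.09250274658186164
clamp part 236 (array([ 0.435, -0.309]), array([19.959, 41.542]), 4.706956386566162) 0.10282094805612574
```

View pics/rackcrop.png

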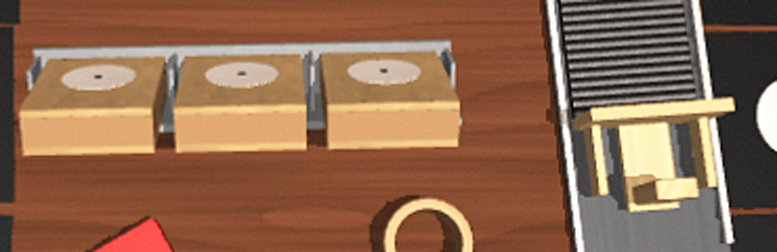

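Picture 2: three brown cartons stand in the rack, at crop x ≈ 90, 240 and 390. The follower plate is at about (655,110) and the post at (665,190).

Rack yaw is about 1.3° and clamp yaw about 4.5°. A vertical tool can push each carton's upper edge to tip it slightly, feel the weight, and later grip it once it is upright.

```bash
cat >> h.py <<'E'
def plan(pos,yaw):
    """tool deltas from the present pose to world pos with jaw axis at yaw (deg)"""
    o=manip.get_obs(); Rm=R.from_quat(o['eef_rot']).as_matrix()
    y=Rm[:,1]; now=np.degrees(np.arctan2(y[1],y[0])); 
    t=(yaw-now+90)%180-90   # world turn about z
    print('tool x',Rm[:,0],'jaw yaw %.2f'%now,'twist about tool x %.2f'%(-t))
    print('delta tool axes before twist (mm)',1000*Rm.T@(np.array(pos)-o['tool_pos']))
    Rt=R.from_euler('z',t,degrees=True).as_matrix()@Rm
    print('delta tool axes after twist (mm)',1000*Rt.T@(np.array(pos)-o['tool_pos']),'after-twist axes y,z',Rt[:,1],Rt[:,2])
    print('pos',o['tool_pos'],'t',o['time_s'],'F',o['ft_force'],'gap',o['finger_gap'],'q',o['joint_pos'])
E
python3 - <<'E'
from h import *
np.set_printoptions(precision=3,suppress=True)
plan([.482,.248,.24],1.3)
E
```

```text
tool x [-0. -0. -1.] jaw yaw 71.05 twist about tool x 69.75
delta tool axes before twist (mm) [  -8.711 -108.896  375.331]
delta tool axes after twist (mm) [ -8.748 314.437 232.08 ] after-twist axes y,z [ 1.     0.023 -0.   ] [ 0.023 -1.     0.   ]
pos [0.162 0.473 0.231] t 1.7 F [ 0.21  -0.129 -0.552] gap 0.0853325379328562 q [ 1.24   0.213 -0.034  1.324 -0.     1.571]
```

Emit:
{"name": "arm_command", "arguments": {"deltas": [{"delta_pos": [-0.002,0,0],"twist": 7,"jaw": -1},{"delta_pos": [-0.002,0,0],"twist": 7,"jaw": -1},{"delta_pos": [-0.002,0,0],"twist": 7,"jaw": -1},{"delta_pos": [-0.002,0,0],"twist": 7,"jaw": -1},{"delta_pos": [-0.002,0,0],"twist": 7,"jaw": -1},{"delta_pos": [0,0,0],"twist": 7,"jaw": -1},{"delta_pos": [0,0,0],"twist": 7,"jaw": -1},{"delta_pos": [0,0,0],"twist": 7,"jaw": -1},{"delta_pos": [0,0,0],"twist": 7,"jaw": -1},{"delta_pos": [0,0,0],"twist": 6.75,"jaw": -1}], "newtons": 20}}

```text
time_s: 2.53
tool_pos: [0.1624, 0.4729, 0.2413]
eef_rot: [0.496, 0.504, -0.496, 0.504]
ft_force: [-0.3, -0.1, 0.9]
finger_gap: 0.0852
```

Emit:
{"name": "arm_command", "arguments": {"deltas": [{"delta_pos": [0,0.032,0.0225],"twist": 0,"jaw": -1},{"delta_pos": [0,0.032,0.0225],"twist": 0,"jaw": -1},{"delta_pos": [0,0.032,0.0225],"twist": 0,"jaw": -1},{"delta_pos": [0,0.032,0.0225],"twist": 0,"jaw": -1},{"delta_pos": [0,0.032,0.0225],"twist": 0,"jaw": -1},{"delta_pos": [0,0.032,0.0225],"twist": 0,"jaw": -1},{"delta_pos": [0,0.032,0.0225],"twist": 0,"jaw": -1},{"delta_pos": [0,0.032,0.0225],"twist": 0,"jaw": -1},{"delta_pos": [0,0.032,0.0225],"twist": 0,"jaw": -1},{"delta_pos": [0,0.032,0.0225],"twist": 0,"jaw": -1}]}}

```text
time_s: 3.37
tool_pos: [0.4888, 0.2537, 0.2414]
eef_rot: [0.494, 0.506, -0.494, 0.506]
ft_force: [0.0, 1.7, 0.4]
finger_gap: 0.0851
```

```bash
python3 - <<'E'
from h import *
np.set_printoptions(precision=3,suppress=True)
plan([.493,.248,.118],1.3)
E
```

```text
tool x [ 0.  0. -1.] jaw yaw 1.29 twist about tool x -0.01
delta tool axes before twist (mm) [123.391   4.      5.78 ]
delta tool axes after twist (mm) [123.391   3.999   5.781] after-twist axes y,z [1.    0.023 0.   ] [ 0.023 -1.    -0.   ]
pos [0.489 0.254 0.241] t 3.3667 F [0.02  1.714 0.379] gap 0.08505213996956262 q [0.479 0.318 0.13  1.382 0.    2.027]
```

Emit:
{"name": "arm_command", "arguments": {"deltas": [{"delta_pos": [0.02,0.002,0.003],"twist": 0,"jaw": -1},{"delta_pos": [0.02,0,0.002],"twist": 0,"jaw": -1},{"delta_pos": [0.02,0,0],"twist": 0,"jaw": -1},{"delta_pos": [0.02,0,0],"twist": 0,"jaw": -1},{"delta_pos": [0.02,0,0],"twist": 0,"jaw": -1},{"delta_pos": [0.015,0,0],"twist": 0,"jaw": -1},{"delta_pos": [0.008,0,0],"twist": 0,"jaw": -1},{"delta_pos": [0,0,0],"twist": 0,"jaw": -1},{"delta_pos": [0,0,0],"twist": 0,"jaw": -1}]}}

```text
time_s: 4.12
tool_pos: [0.4896, 0.2503, 0.1187]
eef_rot: [0.494, 0.506, -0.494, 0.506]
ft_force: [0.8, 0.0, 0.0]
finger_gap: 0.0853
```

Emit:
{"name": "arm_command", "arguments": {"deltas": [{"delta_pos": [0,0,0],"twist": 0,"jaw": -1}]}}

```text
time_s: 4.2
tool_pos: [0.4901, 0.2505, 0.1194]
eef_rot: [0.495, 0.505, -0.494, 0.506]
ft_force: [0.3, 0.2, -0.1]
finger_gap: 0.0855
```

Emit:
{"name": "arm_command", "arguments": {"deltas": [{"delta_pos": [0,0.004,0],"twist": 0,"jaw": -1},{"delta_pos": [0,0.004,0],"twist": 0,"jaw": -1},{"delta_pos": [0,0.004,0],"twist": 0,"jaw": -1},{"delta_pos": [0,0.004,0],"twist": 0,"jaw": -1},{"delta_pos": [0,0.002,0],"twist": 0,"jaw": -1},{"delta_pos": [0,0,0],"twist": 0,"jaw": -1},{"delta_pos": [0,0,0],"twist": 0,"jaw": -1},{"delta_pos": [0,0,0],"twist": 0,"jaw": -1}]}}

```text
time_s: 4.87
tool_pos: [0.5074, 0.2506, 0.1182]
eef_rot: [0.494, 0.506, -0.494, 0.506]
ft_force: [-0.4, 0.8, -0.5]
finger_gap: 0.0853
```

Emit:
{"name": "arm_command", "arguments": {"deltas": [{"delta_pos": [0,0,0],"twist": 0,"jaw": -1}]}}

```text
time_s: 4.95
tool_pos: [0.5074, 0.2506, 0.1183]
eef_rot: [0.494, 0.506, -0.494, 0.506]
ft_force: [-0.3, -0.5, 0.5]
finger_gap: 0.0854
```

Emit:
{"name": "arm_command", "arguments": {"deltas": [{"delta_pos": [0,0,0],"twist": 0,"jaw": -1}]}}

```text
time_s: 5.03
tool_pos: [0.5074, 0.2506, 0.1183]
eef_rot: [0.494, 0.506, -0.494, 0.506]
ft_force: [-0.4, -0.4, -1.2]
finger_gap: 0.0853
```

Emit:
{"name": "arm_command", "arguments": {"deltas": [{"delta_pos": [-0.001,0.004,0],"twist": 0,"jaw": -1},{"delta_pos": [-0.001,0.004,0],"twist": 0,"jaw": -1},{"delta_pos": [-0.001,0.004,0],"twist": 0,"jaw": -1},{"delta_pos": [0,0,0],"twist": 0,"jaw": -1},{"delta_pos": [0,0,0],"twist": 0,"jaw": -1}]}}

```text
time_s: 5.45
tool_pos: [0.5199, 0.2509, 0.1213]
eef_rot: [0.494, 0.506, -0.494, 0.506]
ft_force: [-0.4, -0.5, 0.5]
finger_gap: 0.0853
```

Emit:
{"name": "arm_command", "arguments": {"deltas": [{"delta_pos": [0,0,0],"twist": 0,"jaw": -1}]}}

```text
time_s: 5.53
tool_pos: [0.5196, 0.2509, 0.1212]
eef_rot: [0.494, 0.506, -0.494, 0.506]
ft_force: [-0.3, 0.3, -0.3]
finger_gap: 0.0851
```

```bash
python3 - <<'E'
from h import *
F=[]
for i in range(6):
    d=cam('side'); F.append(manip.get_obs()['ft_force'])
print(np.round(F,1)[:,0],np.mean(F,0))
p=proj(d,[[.5,.25,.15]])[0].astype(int); print(p)
x,y=max(p[0]-100,0),max(p[1]-90,0)
save('tip',cv2.resize(d['image'][y:y+180,x:x+220],None,fx=2.5,fy=2.5))
E
```

```text
[ 0.6 -1.2 -0.9 -0.6 -0.5  0.5] [-0.35292599  0.33042089 -0.05244829]
[269 170]
```

View pics/tip.png

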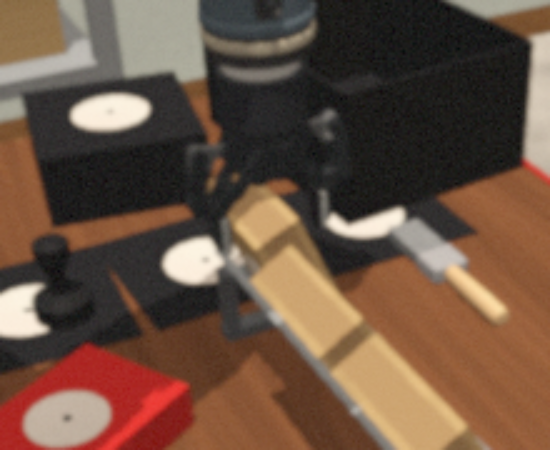

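Picture 3: the left carton, at about (265,215), is tipped more upright than its neighbours by the left finger, with only about 0.4 N of force. It is probably light (about 0.6 N expected for a light one, over 2 N for the full one). I'll set it back gently and slide along to the middle one.

Emit:
{"name": "arm_command", "arguments": {"deltas": [{"delta_pos": [0.001,-0.005,0],"twist": 0,"jaw": -1},{"delta_pos": [0.001,-0.005,0],"twist": 0,"jaw": -1},{"delta_pos": [0.001,-0.005,0],"twist": 0,"jaw": -1},{"delta_pos": [0,-0.005,0],"twist": 0,"jaw": -1},{"delta_pos": [0,-0.005,0],"twist": 0,"jaw": -1},{"delta_pos": [0,-0.003,0],"twist": 0,"jaw": -1},{"delta_pos": [0,0,0],"twist": 0,"jaw": -1}]}}

```text
time_s: 6.42
tool_pos: [0.4909, 0.2503, 0.1185]
eef_rot: [0.494, 0.506, -0.494, 0.506]
ft_force: [-0.2, 0.1, 0.2]
finger_gap: 0.0854
```

Emit:
{"name": "arm_command", "arguments": {"deltas": [{"delta_pos": [0,0,0.028],"twist": 0,"jaw": -1},{"delta_pos": [0,0,0.028],"twist": 0,"jaw": -1},{"delta_pos": [0,0,0.028],"twist": 0,"jaw": -1},{"delta_pos": [0,0,0.028],"twist": 0,"jaw": -1},{"delta_pos": [0,0,0.028],"twist": 0,"jaw": -1},{"delta_pos": [0,0.004,0],"twist": 0,"jaw": -1},{"delta_pos": [0,0.006,0],"twist": 0,"jaw": -1},{"delta_pos": [0,0.006,0],"twist": 0,"jaw": -1},{"delta_pos": [0,0.006,0],"twist": 0,"jaw": -1},{"delta_pos": [0,0,0],"twist": 0,"jaw": -1}]}}

```text
time_s: 7.25
tool_pos: [0.5179, 0.1116, 0.1181]
eef_rot: [0.494, 0.506, -0.494, 0.506]
ft_force: [0.1, -0.0, 0.1]
finger_gap: 0.0856
```

Emit:
{"name": "arm_command", "arguments": {"deltas": [{"delta_pos": [0,0.004,0],"twist": 0,"jaw": -1},{"delta_pos": [0,0.003,0],"twist": 0,"jaw": -1},{"delta_pos": [0,0,0],"twist": 0,"jaw": -1},{"delta_pos": [0,0,0],"twist": 0,"jaw": -1}]}}

```text
time_s: 7.58
tool_pos: [0.5237, 0.1112, 0.1182]
eef_rot: [0.494, 0.506, -0.494, 0.506]
ft_force: [-0.3, -0.1, -1.1]
finger_gap: 0.0851
```

```bash
python3 - <<'E'
from h import *
F=[]
for i in range(6):
    d=cam('side'); F.append(manip.get_obs()['ft_force'])
print(np.round(F,1)[:,0],np.mean(F,0),manip.get_obs()['tool_pos'])
E
```

```text
[-0.8 -0.1 -0.5 -0.2 -0.1 -1. ] [-0.46381563  0.14126197 -0.52422351] [0.52357788 0.11098285 0.11834234]
```

Emit:
{"name": "arm_command", "arguments": {"deltas": [{"delta_pos": [0,-0.005,0],"twist": 0,"jaw": -1},{"delta_pos": [0,-0.005,0],"twist": 0,"jaw": -1},{"delta_pos": [0,-0.005,0],"twist": 0,"jaw": -1},{"delta_pos": [0,-0.005,0],"twist": 0,"jaw": -1},{"delta_pos": [0,-0.005,0],"twist": 0,"jaw": -1},{"delta_pos": [0,-0.002,0],"twist": 0,"jaw": -1},{"delta_pos": [0,0,0],"twist": 0,"jaw": -1}]}}

```text
time_s: 8.47
tool_pos: [0.4962, 0.1103, 0.1185]
eef_rot: [0.494, 0.506, -0.494, 0.506]
ft_force: [0.1, -0.2, -0.4]
finger_gap: 0.0856
```

Emit:
{"name": "arm_command", "arguments": {"deltas": [{"delta_pos": [0,0,0.028],"twist": 0,"jaw": -1},{"delta_pos": [0,0,0.028],"twist": 0,"jaw": -1},{"delta_pos": [0,0,0.028],"twist": 0,"jaw": -1},{"delta_pos": [0,0,0.028],"twist": 0,"jaw": -1},{"delta_pos": [0,0,0.028],"twist": 0,"jaw": -1},{"delta_pos": [0,0.005,0],"twist": 0,"jaw": -1},{"delta_pos": [0,0.006,0],"twist": 0,"jaw": -1},{"delta_pos": [0,0.006,0],"twist": 0,"jaw": -1},{"delta_pos": [0,0.006,0],"twist": 0,"jaw": -1},{"delta_pos": [0,0.005,0],"twist": 0,"jaw": -1}]}}

```text
time_s: 9.3
tool_pos: [0.5282, -0.0279, 0.1182]
eef_rot: [0.494, 0.506, -0.494, 0.506]
ft_force: [-2.5, 0.8, 0.9]
finger_gap: 0.0852
```

Emit:
{"name": "arm_command", "arguments": {"deltas": [{"delta_pos": [0,0,0],"twist": 0,"jaw": -1},{"delta_pos": [0,0,0],"twist": 0,"jaw": -1}]}}

```text
time_s: 9.47
tool_pos: [0.5281, -0.0282, 0.1181]
eef_rot: [0.494, 0.506, -0.494, 0.506]
ft_force: [-0.7, 0.3, -0.6]
finger_gap: 0.0856
```

```bash
python3 - <<'E'
from h import *
F=[]
for i in range(6):
    d=cam('side'); F.append(manip.get_obs()['ft_force'])
print(np.round(F,1)[:,0],np.mean(F,0),manip.get_obs()['tool_pos'])
E
```

```text
[-1.3 -0.8 -1.1 -0.3 -1.5 -0.3] [-0.88613904  0.82303578 -1.72858505] [ 0.52771384 -0.02886203  0.11833286]
```

Readings were about 0.4 N, 0.5 N and (third carton) 0.9 N in x plus 1.7 N downward, so the third is probably the full one. I'll push it upright, grip it, and confirm by lifting.

Emit:
{"name": "arm_command", "arguments": {"deltas": [{"delta_pos": [-0.005,0.005,0.002],"twist": 0,"jaw": -1},{"delta_pos": [-0.005,0.005,0.001],"twist": 0,"jaw": -1},{"delta_pos": [-0.005,0.005,0],"twist": 0,"jaw": -1},{"delta_pos": [-0.005,0.005,0],"twist": 0,"jaw": -1},{"delta_pos": [-0.005,0.004,0],"twist": 0,"jaw": -1},{"delta_pos": [-0.003,0,0],"twist": 0,"jaw": -1},{"delta_pos": [0,0,0],"twist": 0,"jaw": -1}]}}

```text
time_s: 10.35
tool_pos: [0.5525, -0.0314, 0.147]
eef_rot: [0.495, 0.505, -0.494, 0.506]
ft_force: [-2.6, -0.3, 0.8]
finger_gap: 0.0856
```

Emit:
{"name": "arm_command", "arguments": {"deltas": [{"delta_pos": [0,0,0],"twist": 0,"jaw": 0},{"delta_pos": [0,0,0],"twist": 0,"jaw": 0.2},{"delta_pos": [0,0,0],"twist": 0,"jaw": 0.4},{"delta_pos": [0,0,0],"twist": 0,"jaw": 0.6},{"delta_pos": [0,0,0],"twist": 0,"jaw": 1},{"delta_pos": [0,0,0],"twist": 0,"jaw": 1},{"delta_pos": [0,0,0],"twist": 0,"jaw": 1},{"delta_pos": [0,0,0],"twist": 0,"jaw": 1}], "newtons": 25}}

```text
time_s: 11.02
tool_pos: [0.552, -0.0314, 0.1462]
eef_rot: [0.494, 0.506, -0.494, 0.506]
ft_force: [2.8, -0.4, -5.6]
finger_gap: 0.0439
```

```bash
python3 - <<'E'
from h import *
np.set_printoptions(precision=3,suppress=True)
d=cam('side')
o=manip.get_obs(); print(o['tool_pos'],o['ft_force'],o['ft_torque'],o['finger_gap'])
p=proj(d,[[.54,-.03,.15]])[0].astype(int); print(p)
x,y=max(p[0]-110,0),max(p[1]-100,0)
save('grip',cv2.resize(d['image'][y:y+190,x:x+220],None,fx=2.5,fy=2.5))
E
```

```text
[ 0.552 -0.031  0.146] [ 2.015  0.43  -4.19 ] [ 0.025 -0.738 -0.05 ] 0.04408663072365981
[352 235]
```

View pics/grip.png

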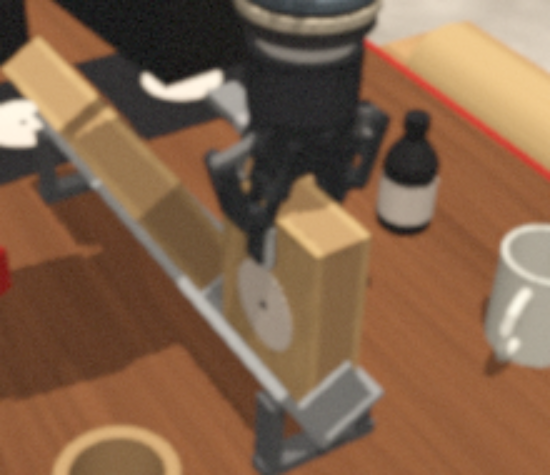

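Picture 4: the third carton is held upright at about (300,290) with a 44 mm gap, and the two light ones still lean in their slots. Lifting now.

Emit:
{"name": "arm_command", "arguments": {"deltas": [{"delta_pos": [-0.01,0,0],"twist": 0,"jaw": 1},{"delta_pos": [-0.015,0,0],"twist": 0,"jaw": 1},{"delta_pos": [-0.02,0,0],"twist": 0,"jaw": 1},{"delta_pos": [-0.02,0,0],"twist": 0,"jaw": 1},{"delta_pos": [-0.02,0,0],"twist": 0,"jaw": 1},{"delta_pos": [-0.02,0,0],"twist": 0,"jaw": 1},{"delta_pos": [-0.015,0,0],"twist": 0,"jaw": 1},{"delta_pos": [0,0,0],"twist": 0,"jaw": 1},{"delta_pos": [0,0,0],"twist": 0,"jaw": 1}]}}

```text
time_s: 11.82
tool_pos: [0.5521, -0.0315, 0.2667]
eef_rot: [0.495, 0.505, -0.494, 0.506]
ft_force: [0.2, 0.9, -4.9]
finger_gap: 0.0439
```

```bash
python3 - <<'E'
from h import *
np.set_printoptions(precision=3,suppress=True)
F=[];T=[]
for i in range(4):
    d=cam('side'); o=manip.get_obs(); F.append(o['ft_force']);T.append(o['ft_torque'])
d=cam('top')
print(np.mean(F,0),np.mean(T,0))
P,u,v=cloud(d)
# carton top: below tool; points near TCP height
tp=o['tool_pos'];print(tp,o['finger_gap'])
m=(abs(P[:,0]-tp[0])<.05)&(abs(P[:,1]-tp[1])<.09)&(P[:,2]>tp[2]-.09)&(P[:,2]<tp[2]+.06)
q=P[m];print(len(q),'y range',np.percentile(q[:,1],[.5,99.5]),'x',np.percentile(q[:,0],[1,99]))
# tilt check from side cam: points on -x face? report far/near end faces
s=cam('side');P,u,v=cloud(s)
m=(abs(P[:,0]-tp[0])<.06)&(abs(P[:,1]-tp[1])<.08)&(P[:,2]>tp[2]-.12)&(P[:,2]<tp[2]+.07)
q=P[m];print('side y',np.percentile(q[:,1],[.5,99.5]))
for z in np.arange(tp[2]-.1,tp[2]+.06,.02):
    k=q[abs(q[:,2]-z)<.01]; 
    if len(k): print(round(z,3),len(k),'x',np.percentile(k[:,0],[2,98]),'y',np.percentile(k[:,1],[2,98]))
p=proj(s,[tp])[0].astype(int)
x,y=max(p[0]-110,0),max(p[1]-100,0)
save('lift',cv2.resize(s['image'][y:y+190,x:x+220],None,fx=2.5,fy=2.5))
A=np.array([np.cos(np.radians(4.5)),np.sin(np.radians(4.5)),0]);
E
```

```text
[ 0.2  -0.01 -5.33] [0.007 0.008 0.015]
[ 0.551 -0.031  0.265] 0.043538527648764494
750 y range [0.002 0.05 ] x [0.527 0.571]
side y [-0.093  0.048]
0.165 361 x [0.494 0.572] y [-0.093  0.048]
0.185 559 x [0.528 0.573] y [-0.093  0.024]
0.205 567 x [0.527 0.572] y [-0.092  0.023]
0.225 604 x [0.527 0.572] y [-0.092  0.024]
0.245 646 x [0.527 0.572] y [-0.092  0.023]
0.265 608 x [0.522 0.572] y [-0.092  0.023]
0.285 636 x [0.515 0.572] y [-0.092  0.016]
0.305 1258 x [0.515 0.578] y [-0.092 -0.009]
```

View pics/lift.png

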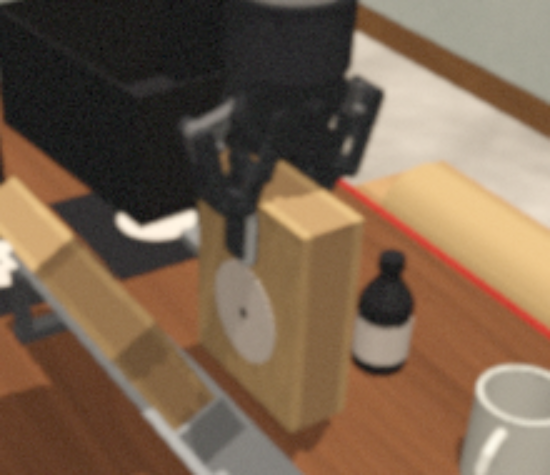

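Picture 5: the carton hangs upright and clear. The lift reads 5.3 N, about 540 g, so this is the full one. Its centre is about 3 mm to -y of the TCP.

```bash
python3 - <<'E'
from h import *
np.set_printoptions(precision=3,suppress=True)
plan([.623,-.2923,.20],4.5)
E
```

```text
tool x [-0.001  0.    -1.   ] jaw yaw 1.30 twist about tool x -3.20
delta tool axes before twist (mm) [ 65.375  65.689 262.438]
delta tool axes after twist (mm) [ 65.396  50.916 265.694] after-twist axes y,z [ 0.997  0.078 -0.001] [ 0.078 -0.997 -0.   ]
pos [ 0.551 -0.031  0.265] t 12.1167 F [-0.188  0.369 -4.737] gap 0.04371833151075113 q [-0.057  0.324  0.199  1.447 -0.     1.491]
```

Emit:
{"name": "arm_command", "arguments": {"deltas": [{"delta_pos": [0,0.005,0.015],"twist": -1,"jaw": 1},{"delta_pos": [0,0.006,0.024],"twist": -1,"jaw": 1},{"delta_pos": [0,0.006,0.03],"twist": -1.2,"jaw": 1},{"delta_pos": [0,0.007,0.034],"twist": 0,"jaw": 1},{"delta_pos": [0,0.007,0.034],"twist": 0,"jaw": 1},{"delta_pos": [0,0.007,0.034],"twist": 0,"jaw": 1},{"delta_pos": [0,0.006,0.033],"twist": 0,"jaw": 1},{"delta_pos": [0,0.005,0.03],"twist": 0,"jaw": 1},{"delta_pos": [0,0.003,0.02],"twist": 0,"jaw": 1},{"delta_pos": [0,0,0.01],"twist": 0,"jaw": 1}]}}

```text
time_s: 12.95
tool_pos: [0.622, -0.2941, 0.2646]
eef_rot: [0.48, 0.519, -0.481, 0.518]
ft_force: [0.5, 0.9, -5.2]
finger_gap: 0.0441
```

Emit:
{"name": "arm_command", "arguments": {"deltas": [{"delta_pos": [0.01,0,0],"twist": 0,"jaw": 1},{"delta_pos": [0.02,0,0],"twist": 0,"jaw": 1},{"delta_pos": [0.02,0,0],"twist": 0,"jaw": 1},{"delta_pos": [0.01,0,0],"twist": 0,"jaw": 1},{"delta_pos": [0,0,0],"twist": 0,"jaw": 1},{"delta_pos": [0,0,0],"twist": 0,"jaw": 1}]}}

```text
time_s: 13.45
tool_pos: [0.6217, -0.2911, 0.2059]
eef_rot: [0.48, 0.52, -0.48, 0.519]
ft_force: [0.5, -0.7, -3.7]
finger_gap: 0.0435
```

```bash
python3 - <<'E'
from h import *
np.set_printoptions(precision=3,suppress=True)
s=cam('side'); t=cam('top')
plan([.623,-.2923,.115],4.5)
P,u,v=cloud(s); tp=manip.get_obs()['tool_pos']
a=np.radians(4.5); C=np.array([.623,-.2953]); Rz=np.array([[np.cos(a),np.sin(a)],[-np.sin(a),np.cos(a)]])
L=(P[:,:2]-C)@Rz.T
m=(abs(L[:,0])<.05)&(abs(L[:,1])<.08)&(P[:,2]>.12)&(P[:,2]<.30)
for z in np.arange(.12,.28,.02):
    k=L[m&(abs(P[:,2]-z)<.01)]
    if len(k): print(round(z,3),len(k),'lx',np.percentile(k[:,0],[2,98]),'ly',np.percentile(k[:,1],[2,98]))
save('over',np.hstack([cv2.resize(s['image'][200:440,340:600],None,fx=1.5,fy=1.5),cv2.resize(t['image'][130:370,400:640],None,fx=1.5,fy=1.5)]))
E
```

```text
tool x [ 0.001 -0.001 -1.   ] jaw yaw 4.50 twist about tool x -0.00
delta tool axes before twist (mm) [92.28   0.448  0.819]
delta tool axes after twist (mm) [92.28   0.448  0.819] after-twist axes y,z [0.997 0.078 0.001] [ 0.078 -0.997  0.001]
pos [ 0.622 -0.291  0.207] t 13.55 F [-0.032 -0.367 -4.362] gap 0.04360958047246844 q [-0.438  0.637  0.542  1.474 -0.     1.054]
0.12 412 lx [-0.026  0.015] ly [-0.055  0.062]
0.14 813 lx [-0.026  0.013] ly [-0.055  0.062]
0.16 903 lx [-0.026  0.012] ly [-0.055  0.062]
0.18 939 lx [-0.026  0.01 ] ly [-0.055  0.062]
0.2 967 lx [-0.026  0.014] ly [-0.055  0.062]
0.22 996 lx [-0.038  0.014] ly [-0.055  0.063]
0.24 900 lx [-0.038  0.015] ly [-0.055  0.063]
0.26 1685 lx [-0.036  0.041] ly [-0.054  0.063]
0.28 419 lx [-0.034  0.049] ly [-0.014  0.007]
```

View pics/over.png

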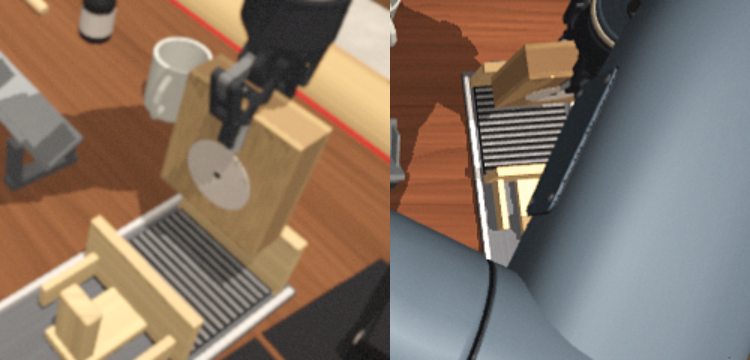

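Picture 6: the carton hangs over the bed just before the wall, at about (240,150). The follower is at (145,280) and the post at (75,315). I'll check the lateral reference in the same camera.

```bash
python3 - <<'E'
from h import *
np.set_printoptions(precision=3,suppress=True)
s=cam('side')
P,u,v=cloud(s)
a=np.radians(4.5); C=np.array([.623,-.2953]); Rz=np.array([[np.cos(a),np.sin(a)],[-np.sin(a),np.cos(a)]])
L=(P[:,:2]-C)@Rz.T
for n,x0,x1,z0,z1 in (('wall',.02,.07,.06,.094),('foll',-.13,-.085,.07,.094),('bed',-.08,-.03,.008,.018),('post',-.205,-.17,.06,.106)):
    m=(L[:,0]>x0)&(L[:,0]<x1)&(abs(L[:,1])<.09)&(P[:,2]>z0)&(P[:,2]<z1)
    k=L[m]; print(n,len(k),'lx',np.percentile(k[:,0],[1,50,99]),'ly',np.percentile(k[:,1],[.5,50,99.5]))
E
```

```text
wall 374 lx [0.03  0.032 0.045] ly [-0.071 -0.061 -0.044]
foll 1451 lx [-0.118 -0.116 -0.104] ly [-0.071 -0.009  0.069]
bed 1570 lx [-0.078 -0.046 -0.03 ] ly [-0.082 -0.02   0.074]
post 851 lx [-0.201 -0.197 -0.181] ly [-0.021 -0.005  0.019]
```

Emit:
{"name": "arm_command", "arguments": {"deltas": [{"delta_pos": [0.01,0.001,0.002],"twist": 0,"jaw": 1},{"delta_pos": [0.015,0.001,0.002],"twist": 0,"jaw": 1},{"delta_pos": [0.015,0.001,0],"twist": 0,"jaw": 1},{"delta_pos": [0.015,0,0],"twist": 0,"jaw": 1},{"delta_pos": [0.012,0,0],"twist": 0,"jaw": 1},{"delta_pos": [0.008,0,0],"twist": 0,"jaw": 1},{"delta_pos": [0.005,0,0],"twist": 0,"jaw": 1},{"delta_pos": [0,0,0],"twist": 0,"jaw": 1}]}}

```text
time_s: 14.27
tool_pos: [0.6251, -0.295, 0.1253]
eef_rot: [0.48, 0.52, -0.48, 0.519]
ft_force: [0.1, -0.0, -5.4]
finger_gap: 0.0439
```

Emit:
{"name": "arm_command", "arguments": {"deltas": [{"delta_pos": [0.002,0,0],"twist": 0,"jaw": 1},{"delta_pos": [0.002,0,0],"twist": 0,"jaw": 1},{"delta_pos": [0,0,0],"twist": 0,"jaw": 1}]}}

```text
time_s: 14.52
tool_pos: [0.6256, -0.2952, 0.1226]
eef_rot: [0.48, 0.519, -0.48, 0.519]
ft_force: [-0.6, 0.2, -4.6]
finger_gap: 0.044
```

Emit:
{"name": "arm_command", "arguments": {"deltas": [{"delta_pos": [0.002,0,0],"twist": 0,"jaw": 1},{"delta_pos": [0,0,0],"twist": 0,"jaw": 1}]}}

```text
time_s: 14.68
tool_pos: [0.6255, -0.2951, 0.1203]
eef_rot: [0.48, 0.519, -0.48, 0.519]
ft_force: [0.3, -0.0, -4.1]
finger_gap: 0.044
```

Emit:
{"name": "arm_command", "arguments": {"deltas": [{"delta_pos": [0.002,0,0],"twist": 0,"jaw": 1},{"delta_pos": [0.002,0,0],"twist": 0,"jaw": 1},{"delta_pos": [0,0,0],"twist": 0,"jaw": 1}]}}

```text
time_s: 14.93
tool_pos: [0.6258, -0.295, 0.1166]
eef_rot: [0.48, 0.519, -0.48, 0.52]
ft_force: [2.0, 1.2, -2.3]
finger_gap: 0.0439
```

Emit:
{"name": "arm_command", "arguments": {"deltas": [{"delta_pos": [0.001,0,0],"twist": 0,"jaw": 1},{"delta_pos": [0.001,0,0],"twist": 0,"jaw": 1},{"delta_pos": [0,0,0],"twist": 0,"jaw": 1}]}}

```text
time_s: 15.18
tool_pos: [0.6263, -0.2949, 0.1163]
eef_rot: [0.48, 0.518, -0.479, 0.52]
ft_force: [-1.2, 4.9, 15.5]
finger_gap: 0.0438
```

```bash
python3 - <<'E'
from h import *
np.set_printoptions(precision=3,suppress=True)
F=[]
for i in range(2): s=cam('side'); F.append(manip.get_obs()['ft_force'])
print(F)
P,u,v=cloud(s)
a=np.radians(4.5); C=np.array([.623,-.2953]); Rz=np.array([[np.cos(a),np.sin(a)],[-np.sin(a),np.cos(a)]])
L=(P[:,:2]-C)@Rz.T
m=(abs(L[:,0])<.04)&(abs(L[:,1])<.08)&(P[:,2]>.03)&(P[:,2]<.2)
q=P[m]; print('top z',np.percentile(q[(L[m][:,1]<-.03)][:,2],[90,95,98,99.5]))
E
```

```text
[array([-2.066,  5.452, 15.847]), array([-0.904,  5.287, 16.929])]
top z [0.165 0.165 0.166 0.166]
```

Emit:
{"name": "arm_command", "arguments": {"deltas": [{"delta_pos": [-0.0015,0,0],"twist": 0,"jaw": 1},{"delta_pos": [0,0,0],"twist": 0,"jaw": 1},{"delta_pos": [0,0,0],"twist": 0,"jaw": -0.1},{"delta_pos": [0,0,0],"twist": 0,"jaw": -0.3},{"delta_pos": [0,0,0],"twist": 0,"jaw": -0.6},{"delta_pos": [0,0,0],"twist": 0,"jaw": -0.6},{"delta_pos": [0,0,0],"twist": 0,"jaw": -0.6}]}}

```text
time_s: 15.87
tool_pos: [0.6254, -0.2951, 0.1157]
eef_rot: [0.48, 0.519, -0.48, 0.519]
ft_force: [-0.2, -0.3, 0.0]
finger_gap: 0.0683
```

Emit:
{"name": "arm_command", "arguments": {"deltas": [{"delta_pos": [-0.01,0,0],"twist": 0,"jaw": -0.8},{"delta_pos": [-0.015,0,0],"twist": 0,"jaw": -0.8},{"delta_pos": [-0.02,0,0],"twist": 0,"jaw": -0.8},{"delta_pos": [-0.03,0,0],"twist": 0,"jaw": -0.8},{"delta_pos": [-0.03,0,0],"twist": 0,"jaw": -0.8},{"delta_pos": [0,0,0],"twist": 0,"jaw": -0.8}]}}

```text
time_s: 16.37
tool_pos: [0.6269, -0.2958, 0.2279]
eef_rot: [0.481, 0.516, -0.479, 0.522]
ft_force: [0.7, -0.0, -0.0]
finger_gap: 0.0771
```

```bash
python3 - <<'E'
from h import *
np.set_printoptions(precision=3,suppress=True)
s=cam('side')
P,u,v=cloud(s)
a=np.radians(4.5); C=np.array([.623,-.2953]); Rz=np.array([[np.cos(a),np.sin(a)],[-np.sin(a),np.cos(a)]])
L=(P[:,:2]-C)@Rz.T
m=(abs(L[:,0])<.04)&(abs(L[:,1])<.08)&(P[:,2]>.03)&(P[:,2]<.18)
for z in (.05,.09,.13,.155,.165):
    k=L[m&(abs(P[:,2]-z)<.01)]
    if len(k): print(round(z,3),len(k),'lx',np.percentile(k[:,0],[2,98]),'ly',np.percentile(k[:,1],[2,98]))
post=C+np.array([-.191,-.001])@Rz
print(post)
plan([post[0],post[1],.22],4.5)
E
```

```text
0.05 744 lx [-0.023  0.033] ly [-0.07   0.058]
0.09 847 lx [-0.023  0.038] ly [-0.07   0.058]
0.13 817 lx [-0.022  0.014] ly [-0.059  0.057]
0.155 1990 lx [-0.022  0.022] ly [-0.059  0.059]
0.165 2344 lx [-0.022  0.022] ly [-0.059  0.059]
[ 0.433 -0.311]
tool x [ 0.006 -0.003 -1.   ] jaw yaw 4.50 twist about tool x -0.00
delta tool axes before twist (mm) [   4.001 -194.704    0.286]
delta tool axes after twist (mm) [   4.001 -194.704    0.276] after-twist axes y,z [0.997 0.078 0.005] [ 0.078 -0.997  0.003]
pos [ 0.627 -0.296  0.225] t 16.4167 F [ 0.387  0.328 -0.101] gap 0.07698610735385782 q [-0.441  0.652  0.612  1.524 -0.     1.051]
```

The carton stands upright and centred. Going back to the post.

Emit:
{"name": "arm_command", "arguments": {"deltas": [{"delta_pos": [0,-0.012,0],"twist": 0,"jaw": -1},{"delta_pos": [0,-0.02,0],"twist": 0,"jaw": -1},{"delta_pos": [0,-0.03,0],"twist": 0,"jaw": -1},{"delta_pos": [0,-0.035,0],"twist": 0,"jaw": -1},{"delta_pos": [0,-0.035,0],"twist": 0,"jaw": -1},{"delta_pos": [0,-0.031,0],"twist": 0,"jaw": -1},{"delta_pos": [0,-0.02,0],"twist": 0,"jaw": -1},{"delta_pos": [0,-0.01,0],"twist": 0,"jaw": -1},{"delta_pos": [0,0,0],"twist": 0,"jaw": -1}]}}

```text
time_s: 17.17
tool_pos: [0.4315, -0.3104, 0.2213]
eef_rot: [0.48, 0.519, -0.48, 0.519]
ft_force: [0.1, 0.5, -0.0]
finger_gap: 0.0853
```

```bash
python3 - <<'E'
from h import *
np.set_printoptions(precision=3,suppress=True)
plan([.4345,-.31,.068],4.5)
E
```

```text
tool x [ 0. -0. -1.] jaw yaw 4.42 twist about tool x -0.08
delta tool axes before twist (mm) [153.256   3.005  -0.178]
delta tool axes after twist (mm) [153.256   3.005  -0.173] after-twist axes y,z [0.997 0.078 0.   ] [ 0.078 -0.997  0.   ]
pos [ 0.432 -0.31   0.221] t 17.1667 F [ 0.078  0.475 -0.012] gap 0.0853255482585038 q [-0.623  0.28   0.027  1.318 -0.     0.87 ]
```

Emit:
{"name": "arm_command", "arguments": {"deltas": [{"delta_pos": [0.015,0.003,0],"twist": 0,"jaw": -1},{"delta_pos": [0.025,0,0],"twist": 0,"jaw": -1},{"delta_pos": [0.03,0,0],"twist": 0,"jaw": -1},{"delta_pos": [0.03,0,0],"twist": 0,"jaw": -1},{"delta_pos": [0.025,0,0],"twist": 0,"jaw": -1},{"delta_pos": [0.015,0,0],"twist": 0,"jaw": -1},{"delta_pos": [0.01,0,0],"twist": 0,"jaw": -1},{"delta_pos": [0,0,0],"twist": 0,"jaw": -1}]}}

```text
time_s: 17.83
tool_pos: [0.4359, -0.3092, 0.0687]
eef_rot: [0.48, 0.52, -0.48, 0.518]
ft_force: [-0.7, 0.1, -1.3]
finger_gap: 0.0854
```

Emit:
{"name": "arm_command", "arguments": {"deltas": [{"delta_pos": [0,0,0],"twist": 0,"jaw": 0},{"delta_pos": [0,0,0],"twist": 0,"jaw": 0.5},{"delta_pos": [0,0,0],"twist": 0,"jaw": 1},{"delta_pos": [0,0,0],"twist": 0,"jaw": 1},{"delta_pos": [0,0,0],"twist": 0,"jaw": 1},{"delta_pos": [0,0,0],"twist": 0,"jaw": 1},{"delta_pos": [0,0,0],"twist": 0,"jaw": 1},{"delta_pos": [0,0,0],"twist": 0,"jaw": 1}], "newtons": 40}}

```text
time_s: 18.5
tool_pos: [0.4363, -0.3102, 0.0714]
eef_rot: [0.48, 0.519, -0.48, 0.52]
ft_force: [-0.9, 0.6, 5.7]
finger_gap: 0.0194
```

Emit:
{"name": "arm_command", "arguments": {"deltas": [{"delta_pos": [0,0.004,0],"twist": 0,"jaw": 1},{"delta_pos": [0,0.008,0],"twist": 0,"jaw": 1},{"delta_pos": [0,0.01,0],"twist": 0,"jaw": 1},{"delta_pos": [0,0.01,0],"twist": 0,"jaw": 1},{"delta_pos": [0,0.01,0],"twist": 0,"jaw": 1},{"delta_pos": [0,0.01,0],"twist": 0,"jaw": 1},{"delta_pos": [0,0.008,0],"twist": 0,"jaw": 1},{"delta_pos": [0,0.005,0],"twist": 0,"jaw": 1},{"delta_pos": [0,0.003,0],"twist": 0,"jaw": 1},{"delta_pos": [0,0,0],"twist": 0,"jaw": 1}]}}

```text
time_s: 19.33
tool_pos: [0.5048, -0.305, 0.0715]
eef_rot: [0.48, 0.519, -0.48, 0.52]
ft_force: [3.1, -0.7, 3.6]
finger_gap: 0.0193
```

Emit:
{"name": "arm_command", "arguments": {"deltas": [{"delta_pos": [0,0.003,0],"twist": 0,"jaw": 1},{"delta_pos": [0,0.003,0],"twist": 0,"jaw": 1},{"delta_pos": [0,0.003,0],"twist": 0,"jaw": 1},{"delta_pos": [0,0.003,0],"twist": 0,"jaw": 1}]}}

```text
time_s: 19.67
tool_pos: [0.5159, -0.3041, 0.0715]
eef_rot: [0.48, 0.519, -0.48, 0.519]
ft_force: [-2.4, -1.4, 6.2]
finger_gap: 0.0198
```

Emit:
{"name": "arm_command", "arguments": {"deltas": [{"delta_pos": [0,0.002,0],"twist": 0,"jaw": 1},{"delta_pos": [0,0.002,0],"twist": 0,"jaw": 1},{"delta_pos": [0,0.002,0],"twist": 0,"jaw": 1}]}}

```text
time_s: 19.92
tool_pos: [0.5214, -0.3037, 0.0715]
eef_rot: [0.48, 0.519, -0.48, 0.519]
ft_force: [-6.8, -2.0, 8.9]
finger_gap: 0.0195
```

Emit:
{"name": "arm_command", "arguments": {"deltas": [{"delta_pos": [0,0.0015,0],"twist": 0,"jaw": 1},{"delta_pos": [0,0.0015,0],"twist": 0,"jaw": 1}]}}

```text
time_s: 20.08
tool_pos: [0.5244, -0.3035, 0.0715]
eef_rot: [0.48, 0.519, -0.48, 0.519]
ft_force: [-6.5, -2.0, 9.7]
finger_gap: 0.0196
```

Emit:
{"name": "arm_command", "arguments": {"deltas": [{"delta_pos": [0,0.0015,0],"twist": 0,"jaw": 1},{"delta_pos": [0,0.0015,0],"twist": 0,"jaw": 1}]}}

```text
time_s: 20.25
tool_pos: [0.5274, -0.3033, 0.0715]
eef_rot: [0.48, 0.519, -0.48, 0.519]
ft_force: [-10.4, -2.0, 10.7]
finger_gap: 0.0193
```

```bash
python3 - <<'E'
from h import *
np.set_printoptions(precision=3,suppress=True)
s=cam('side'); o=manip.get_obs(); print(o['ft_force'],o['tool_pos'])
P,u,v=cloud(s)
a=np.radians(4.5); C=np.array([.623,-.2953]); Rz=np.array([[np.cos(a),np.sin(a)],[-np.sin(a),np.cos(a)]])
L=(P[:,:2]-C)@Rz.T
m=(abs(L[:,0])<.05)&(abs(L[:,1])<.08)&(P[:,2]>.03)&(P[:,2]<.18)
for z in (.11,.13,.155,.165):
    k=L[m&(abs(P[:,2]-z)<.01)]
    if len(k): print(round(z,3),len(k),'lx',np.percentile(k[:,0],[2,98]),'ly',np.percentile(k[:,1],[2,98]))
save('clamp',cv2.resize(s['image'][220:430,390:630],None,fx=2.5,fy=2.5))
E
```

```text
[-5.712 -1.835  7.914] [ 0.527 -0.303  0.071]
0.11 481 lx [-0.014  0.028] ly [-0.06  -0.001]
0.13 476 lx [-0.014  0.027] ly [-0.059 -0.004]
0.155 1048 lx [-0.014  0.031] ly [-0.059  0.001]
0.165 1322 lx [-0.014  0.031] ly [-0.059  0.003]
```

View pics/clamp.png

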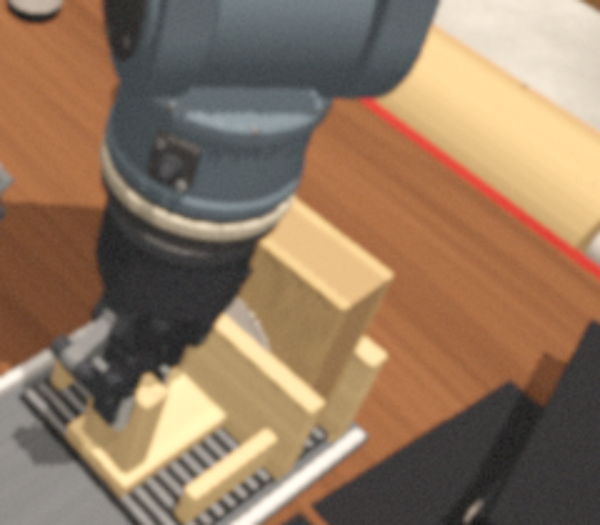

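Picture 7: the follower at about (265,380) pushes the upright carton at (330,280), which is almost at the wall at (365,380). I'll go on in small steps, watching the force.

Emit:
{"name": "arm_command", "arguments": {"deltas": [{"delta_pos": [0,0.001,0],"twist": 0,"jaw": 1},{"delta_pos": [0,0.001,0],"twist": 0,"jaw": 1}]}}

```text
time_s: 20.47
tool_pos: [0.5273, -0.3033, 0.0714]
eef_rot: [0.479, 0.52, -0.482, 0.518]
ft_force: [-29.1, -3.0, 23.6]
finger_gap: 0.0196
```

Emit:
{"name": "arm_command", "arguments": {"deltas": [{"delta_pos": [0,0.001,0],"twist": 0,"jaw": 1}]}}

```text
time_s: 20.55
tool_pos: [0.5273, -0.3033, 0.0714]
eef_rot: [0.479, 0.52, -0.482, 0.518]
ft_force: [-36.4, -5.1, 26.1]
finger_gap: 0.0196
```

Emit:
{"name": "arm_command", "arguments": {"deltas": [{"delta_pos": [0,0.001,0],"twist": 0,"jaw": 1}]}}

```text
time_s: 20.63
tool_pos: [0.5273, -0.3033, 0.0713]
eef_rot: [0.478, 0.52, -0.483, 0.517]
ft_force: [-44.6, -4.8, 33.6]
finger_gap: 0.0195
```

It is home against a firm stop. I'll ease off at once without pulling back, then let go.

Emit:
{"name": "arm_command", "arguments": {"deltas": [{"delta_pos": [0,-0.0015,0],"twist": 0,"jaw": 1},{"delta_pos": [0,-0.001,0],"twist": 0,"jaw": 1},{"delta_pos": [0,0,0],"twist": 0,"jaw": 1}]}}

```text
time_s: 20.88
tool_pos: [0.5272, -0.3033, 0.0714]
eef_rot: [0.479, 0.519, -0.481, 0.518]
ft_force: [-16.3, -2.3, 14.4]
finger_gap: 0.0195
```

Emit:
{"name": "arm_command", "arguments": {"deltas": [{"delta_pos": [0,0,0],"twist": 0,"jaw": 0.4},{"delta_pos": [0,0,0],"twist": 0,"jaw": 0},{"delta_pos": [0,0,0],"twist": 0,"jaw": -0.5},{"delta_pos": [0,0,0],"twist": 0,"jaw": -0.5},{"delta_pos": [0,0,0],"twist": 0,"jaw": -0.5}]}}

```text
time_s: 21.3
tool_pos: [0.5293, -0.3025, 0.0707]
eef_rot: [0.48, 0.519, -0.48, 0.519]
ft_force: [1.0, -0.4, 1.6]
finger_gap: 0.0638
```

Emit:
{"name": "arm_command", "arguments": {"deltas": [{"delta_pos": [-0.015,0,0],"twist": 0,"jaw": -0.5},{"delta_pos": [-0.025,-0.005,0],"twist": 0,"jaw": -0.5},{"delta_pos": [-0.035,-0.01,0],"twist": 0,"jaw": -0.5},{"delta_pos": [-0.035,-0.015,0],"twist": 0,"jaw": -0.5},{"delta_pos": [-0.035,-0.02,0],"twist": 0,"jaw": -0.5},{"delta_pos": [-0.03,-0.025,0],"twist": 0,"jaw": -0.5},{"delta_pos": [-0.02,-0.025,0],"twist": 0,"jaw": -0.5},{"delta_pos": [0,-0.02,0],"twist": 0,"jaw": -0.5},{"delta_pos": [0,0,0],"twist": 0,"jaw": -0.5}]}}

```text
time_s: 22.05
tool_pos: [0.4075, -0.3127, 0.2678]
eef_rot: [0.48, 0.518, -0.48, 0.52]
ft_force: [-1.5, -0.5, -0.2]
finger_gap: 0.0641
```

```bash
python3 - <<'E'
from h import *
np.set_printoptions(precision=3,suppress=True)
s=cam('side'); t=cam('top'); o=manip.get_obs(); print(o['ft_force'],o['tool_pos'],o['time_s'])
a=np.radians(4.5); C=np.array([.623,-.2953]); Rz=np.array([[np.cos(a),np.sin(a)],[-np.sin(a),np.cos(a)]])
P,u,v=cloud(s)
L=(P[:,:2]-C)@Rz.T
def sl(n,x0,x1,z0,z1):
    m=(L[:,0]>x0)&(L[:,0]<x1)&(abs(L[:,1])<.085)&(P[:,2]>z0)&(P[:,2]<z1); k=L[m]
    if len(k): print(n,len(k),'lx',np.percentile(k[:,0],[2,98]),'ly',np.percentile(k[:,1],[2,98]))
sl('follower top',-.05,.0,.086,.0935); sl('wall',.02,.07,.086,.0935)
for z in (.105,.125,.145,.162): sl('carton %.3f'%z,-.05,.05,z-.006,z+.006)
v=cv2.resize(np.vstack([s['image'][130:450,220:600],t['image'][130:370,200:580]]),None,fx=1.05,fy=1.05); print(v.shape); save('end',v)
E
```

```text
[ 0.581 -0.373  0.166] [ 0.409 -0.312  0.266] 22.15
follower top 743 lx [-0.026 -0.011] ly [-0.07   0.065]
wall 102 lx [0.024 0.045] ly [-0.071 -0.056]
carton 0.105 462 lx [-0.014  0.025] ly [-0.06   0.058]
carton 0.125 485 lx [-0.014  0.024] ly [-0.059  0.057]
carton 0.145 518 lx [-0.014  0.025] ly [-0.059  0.058]
carton 0.162 2262 lx [-0.013  0.031] ly [-0.058  0.058]
(588, 399, 3)
```

View pics/end.png

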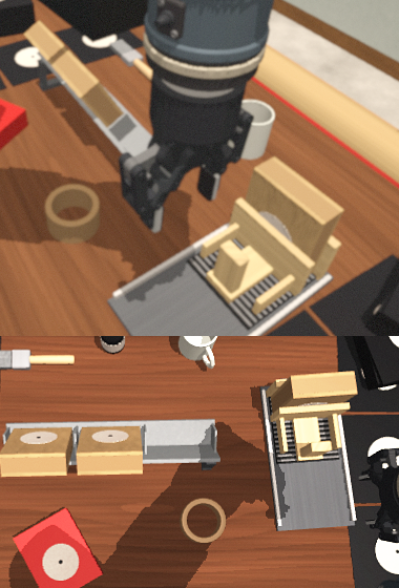

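Picture 8: the carton stands upright between follower and wall at (290,215). Both light cartons lean in their slots at top-view (38,450) and (110,450), and the bystanders are where they were.

```bash
python3 -c "
from cell import manip
print(manip.sign_off())"
```

```text
the job is handed in; nothing more can be done
None
```

The full carton is clamped upright against the wall and the job is handed in, at about 22 s of the 67 s allowed.

- **Finding the full one:** I couldn't tilt the tool, so I nudged each carton slightly with the open left finger instead of lifting all three. The left and middle ones pushed back with about 0.4–0.5 N, close to the sensor noise. The third (rightmost) gave about 0.9 N sideways plus 1.7 N downward. Lifting it then read 5.3 N, about 540 g, so it was the full one. I did not lift the two light ones; they were only tipped and set back.
- **Placing and clamping:** I stood the carton on the bed, let go, and slid the follower up by its post until it stopped firmly. The wrist force along the slide peaked at about 45 N, more than I meant but below the carton's 60 N limit. I eased it to about 16 N before letting go of the post.
- **Last checks:** The carton is upright and within about 1 mm of midway. Its far face is at the wall and its near face at the follower, to within 1–2 mm as the cameras measure. Both light cartons lean in their slots, the bystanders look untouched, and the arm is clear of everything.

No last check failed or disagreed.

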